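# Press a brass fitting home with the trigger clamp and release it

## Task

One of the two trigger clamps on the bench has a brass fitting in its nest that is not pushed in yet. Squeeze that clamp's trigger, as many times as it takes, until its jaw has pressed the fitting fully home with the flange against the nest, then press the release tab so that the jaw springs all the way back. Leave the other clamp alone, and do not push the fitting or the jaw with the gripper.

Things in the scene. Friction and masses are not known exactly. Their poses are not given: they have to be found in the camera images.
- clamp: Trigger clamp holding the fitting, fixed. Origin under its base; x the way the jaw advances, z up. In mm: housing 155x36, top z 60. Black fixed grip: x -16 to 0, 26 wide, top z 122. Steel trigger before it, 22 wide, same height, leans out to x 41 at its top; squeezed upright (5-20 N) it spans x 6 to 16; springs back. Fingers centred at x 0, z 105, closing along x, do it; the grip does not give.
- tab (a point): Centre of the top of this clamp's release tab, a flat steel pad 30 x 34 mm behind the grip: clamp x -85, y 0, z 85 mm at rest. Pressed straight down (3 to 7 N) it frees the ratchet after 3 to 5 mm and bottoms at 8 mm; held down for a second, with the trigger let go, it lets a spring draw the jaw fully back.
- jaw: Pushing jaw of this clamp: steel plate 34 x 34, 12 mm thick, on a bar. Origin at the centre of its face towards the nest, axes as the clamp's: in the clamp's frame x 67 mm, z 40 fully back, x 101 with the fitting home. A full squeeze advances it up to 19 mm; a ratchet holds it with 4 to 8 mm slip back. Two or three squeezes of about 25 N do; the last stops short when home.
- fitting: Loose brass fitting in the clamp's nest, a steel block with a 30 mm bore along x (clamp x 107 to 172, top z 66 mm). Barrel 28 dia., 55 long, in the bore; flange 38 dia., 6 thick, on the jaw's side. Origin on the axis at the shoulder (flange face towards the nest), x into the nest. Starts 9 to 21 mm short; home, the shoulder is at clamp x 107.
- spare_clamp: A second clamp of the same make, size and frame, with an empty nest, fixed. To be left alone.
Things that resemble listed ones, but are neither listed nor needed, are in the scene too. Leave any blue, red or white look-alike of the fitting alone.

How it is judged:
By the outcome, as a careful person would: the job done as asked, in the order asked, and still so for the second after the job is handed in, with the robot touching nothing.
It also fails if it takes over 51 s, if anything falls off the work surface, if the arm or the gripper's body presses on something with over 40 N, if the wrist force passes 120 N, or if a joint passes its speed limit or range.

## Robot

A 6-joint arm with a two-finger parallel gripper is mounted at the origin on the work surface. World frame = base frame: x ahead of the robot, y to its left, z up, the work surface at z = 0. Lengths are in mm, angles in degrees, forces in N, time in s.
With the tool pointing down it reaches from about 400 to 925 mm from the base axis. Payload 12.5 kg.
Tool frame: the origin (TCP) lies on the centre line of the jaws, within the pads' length; the fingertips stand 25 mm ahead of it and the grasp point (between the pads) lies 6 mm ahead of it; z points along the fingers, y is the line along which they close (so a half turn about z gives the same grasp; the last joint's range is limited). The gripper opens to 95 mm and grips with 3 to 60 N. Pads are 20 mm wide; open, the fingers measure 119 mm over their backs; the gripper's body (75 mm by 180 mm) begins 59 mm behind the grasp point.
Start: joints at [57.433, 28.126, 89.318, -0, 62.55, -6.05], TCP at [279.022, 559.281, 203.161] pointing down, gripper open.
Joint ranges: [-177.58, 177.58], [-47.91, 125.51], [2.72, 160], [-65.01, 245.01], [3.68, 167.84], [-153.87, 153.87]. Speed limits (degrees/s): [127.2, 127.2, 159.86, 180, 180, 180].

## Interface

Orientations are given as a 3x3 rotation matrix whose columns are the frame's x, y, z axes.
In Python, from plant import telemetry, imaging, close_job gives the robot as it stands.
- The arm moves only by the shell command python3 -m crank 'ROWS' [FORCE]. ROWS is JSON, a list of rows, each an object with "angular": the turn, a rotation vector about the tool's x, y, z in units of 4 degrees (1.0 is 4 degrees), a list of three; "dp": the shift along the tool's x, y, z in units of 0.04 m (1.0 is 0.04 m), a list of three; "hand": the opening, from 0 (shut) to 1 (fully open). A call has 1 to 10 rows; each row shifts and turns the commanded pose from where the row before left it, along the tool's axes as they then stand; what a row does not reach is not made up. A row lasts 1/12 s, in which the tool goes at most 41.7 mm and 7.16 degrees, less where a joint would pass 70% of its speed; a pose out of reach is approached as far as the arm can. A call with a number of a shift or a turn outside -1 to 1 is refused whole. A call with a gripper value outside its range is refused whole. The fingers move at their own pace and stop on an object; FORCE is the grip in N (left out, the last holds). Time passes only in rows, so rows that do not move let the fingers close. It gives the time, the measured TCP pose, the force, the opening and the grip force at its end, in the units of the state.
- telemetry.get_state(): the state, without advancing time (a new reading comes with each control period).
- imaging.get_image(name): name is "scene" or "top" or "wrist"; returns a dict with "image" (420x560x3 uint8, red, green, blue), "fx", "fy", "cx", "cy" (pixels), "world_from_camera" (4x4, takes a point from camera to world coordinates). Camera axes: x right, y down, z forward; pixel columns grow to the right and rows downward; lengths in mm; the calibration is good to about 2 mm. A picture is of the moment at which its call begins. There is no depth.
- close_job(): hands the job in; it is judged then, once.
The state is a dict: "time": time; "joints": joint angles; "qd": joint speeds; "effort": joint torques, N m; "position": TCP position; "tool_rot": TCP orientation; "force": force on the tool from outside, world axes, zero at the start; "moment": the same for the moment, N m; "opening": opening from 0.0 (shut) to 1.0 (fully open); "grip_force": force on a finger pad.
Only numpy, scipy, OpenCV 4.12 (cv2) and the standard library are available. Lean on these libraries where they do the work, as an engineer would, in place of code of your own. Each camera call takes 0.05 s, during which the arm holds its last target. There are 200 camera calls.

## Working session

There is one attempt and no reset: what is moved stays moved. The work goes in short steps, Python scripts to look and compute and a shell command to move; the robot and the scene stay as the last step left them, time stands still between calls to the robot, and variables do not carry over. Pictures are saved under pics/ and viewed, at most 10 in all, crops included, and the job is handed in when it is done.

```bash
mkdir -p pics; ls
python3 - <<'E'
from plant import telemetry, imaging
import cv2,numpy as np
s=telemetry.get_state();print(s)
for n in("scene","top"):
    d=imaging.get_image(n);cv2.imwrite(f"pics/{n}0.png",d["image"][:,:,::-1])
    print(n,d["fx"],d["fy"],d["cx"],d["cy"],np.round(d["world_from_camera"],3).tolist())
    np.savez(f"{n}0.npz",**d)
E
```

```text
pics
{'time': 0.0, 'joints': array([ 5.74299012e+01,  2.81656227e+01,  8.93499058e+01, -2.76588327e-04,
        6.25514934e+01, -6.05016628e+00]), 'qd': array([-0.04816033, -0.08294804, -0.00675777, -0.05610956, -0.11428986,
       -0.01876343]), 'effort': array([ 7.80684186e-04, -6.12633634e+01, -2.58186400e+01,  6.93103625e-02,
        4.80963592e-02, -7.99474287e-05]), 'position': array([278.90266073, 559.02289902, 202.54709216]), 'tool_rot': array([[-8.94780038e-01,  4.46506766e-01, -6.26103068e-04],
       [ 4.46507189e-01,  8.94779500e-01, -9.88094464e-04],
       [ 1.19033327e-04, -1.16368672e-03, -9.99999316e-01]]), 'force': array([ 0.36622383, -0.1874601 , -0.53543502]), 'moment': array([ 0.02314571,  0.01291202, -0.02831802]), 'grip_force': 0.0, 'opening': 1.000290714352291}
scene 481.48568169587975 481.48568169587975 268.643835775465 207.06945273394055 [[0.359, 0.698, -0.62, 1174.594], [0.933, -0.265, 0.243, -202.389], [0.005, -0.666, -0.746, 752.046], [0.0, 0.0, 0.0, 1.0]]
top 391.4894152138569 391.4894152138569 276.12891059601674 218.03831010754803 [[0.023, -0.988, 0.152, 517.772], [-0.999, -0.03, -0.043, 24.385], [0.047, -0.15, -0.987, 804.329], [0.0, 0.0, 0.0, 1.0]]
```

View pics/scene0.png

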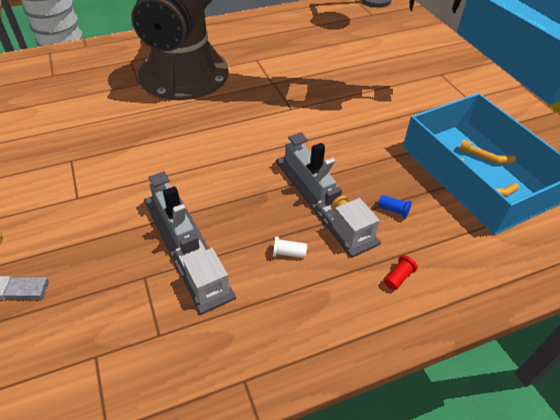

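View pics/top0.png

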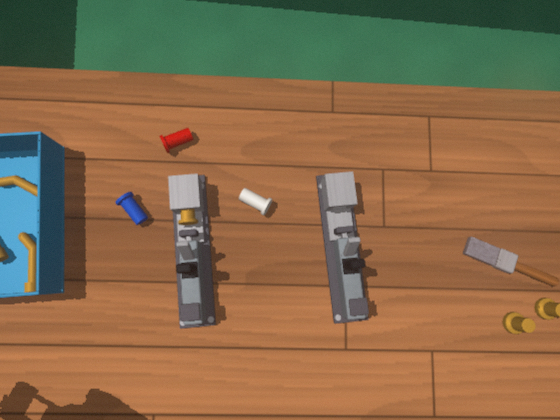

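The scene view shows two clamps. The one with brass between jaw and nest is at scene (340,203), top (188,215). The other nest, at scene (205,275), top (340,190), is empty. Candidates for the fitting:
- brass in the nest, top (188,215): chosen
- white, top (256,201)
- blue, top (132,208)
- red, top (177,139)
- loose brass pieces, top (518,322) and (550,308)

Next is one close crop of both views.

Run:
```python
import cv2,numpy as np
a=cv2.imread("pics/scene0.png")[120:260,265:395];b=cv2.imread("pics/top0.png")[165:335,150:235]
a=cv2.resize(a,None,fx=3.5,fy=3.5,interpolation=cv2.INTER_CUBIC);b=cv2.resize(b,None,fx=3.5,fy=3.5,interpolation=cv2.INTER_CUBIC)
c=np.zeros((600,800,3),np.uint8);c[:a.shape[0],:a.shape[1]]=a;c[:b.shape[0],460:460+b.shape[1]]=b
print(a.shape,b.shape);cv2.imwrite("pics/crop.png",c)
```

```text
(490, 455, 3) (595, 298, 3)
```

View pics/crop.png

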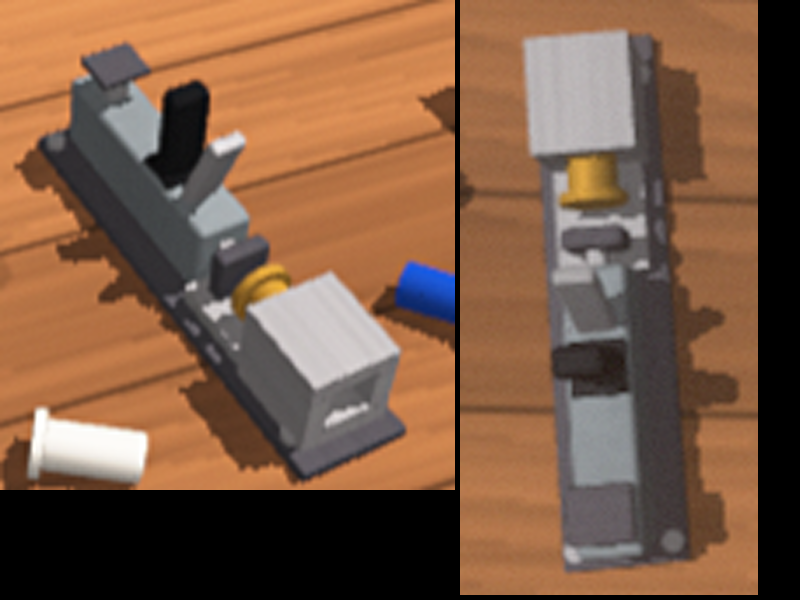

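The crop confirms the choice: the brass flange sits short of the nest, with the jaw behind it. Crop features are the tab (116,66)/(600,514), grip top (187,92)/(577,361) and nest top (322,330)/(579,96). I'll triangulate these.

```bash
cat > h.py <<'E'
import numpy as np
def ray(d,u,v):
    T=d["world_from_camera"];r=T[:3,:3]@np.array([(u-d["cx"])/d["fx"],(v-d["cy"])/d["fy"],1]);return T[:3,3],r/np.linalg.norm(r)
def tri(*obs):
    A=np.zeros((3,3));b=np.zeros(3)
    for d,u,v in obs:
        o,r=ray(d,u,v);P=np.eye(3)-np.outer(r,r);A+=P;b+=P@o
    p=np.linalg.solve(A,b)
    e=[np.linalg.norm((np.eye(3)-np.outer(r,r))@(p-o)) for o,r in(ray(*x) for x in obs)]
    return p,e
def onz(d,u,v,z):
    o,r=ray(d,u,v);return o+r*(z-o[2])/r[2]
E
python3 - <<'E'
from h import *
S=np.load("scene0.npz");T=np.load("top0.npz")
for n,a,b,z in [("tab",(116,66),(600,514),85),("grip",(187,92),(577,361),122),("nest",(322,330),(579,95.5),66)]:
    s=(265+a[0]/3.5-.4,120+a[1]/3.5-.4);t=(150+(b[0]-460)/3.5-.4,165+b[1]/3.5-.4)
    p,e=tri((S,*s),(T,*t));print(n,p.round(1),np.round(e,1),onz(S,*s,z).round(1),onz(T,*t,z).round(1))
E
```

```text
tab [455.6 144.4  81. ] [0.6 0.6] [459.9 142.9  85. ] [455.7 143.2  85. ]
grip [531.9 153.3 119.5] [0.5 0.5] [534.5 152.4 122. ] [531.7 152.3 122. ]
nest [677.3 171.3  62.6] [0.5 0.5] [679.8 170.   66. ] [676.3 170.1  66. ]
```

```bash
python3 -m crank '[{"angular":[0,0,0],"dp":[-0.7,-0.41,0],"hand":1},{"angular":[0,0,0],"dp":[-0.7,-0.41,0],"hand":1},{"angular":[0,0,0],"dp":[-0.7,-0.41,0],"hand":1},{"angular":[0,0,0],"dp":[-0.7,-0.41,0],"hand":1},{"angular":[0,0,0],"dp":[-0.7,-0.41,0],"hand":1},{"angular":[0,0,0],"dp":[-0.7,-0.41,0],"hand":1},{"angular":[0,0,0],"dp":[-0.7,-0.41,0],"hand":1},{"angular":[0,0,0],"dp":[-0.7,-0.41,0],"hand":1},{"angular":[0,0,0],"dp":[-0.7,-0.41,0],"hand":1},{"angular":[0,0,0],"dp":[-0.7,-0.41,0],"hand":1}]'
python3 -m crank '[{"angular":[0,0,0],"dp":[-0.7,-0.41,0],"hand":1},{"angular":[0,0,0],"dp":[-0.7,-0.41,0],"hand":1},{"angular":[0,0,0],"dp":[-0.7,-0.41,0],"hand":1},{"angular":[0,0,0],"dp":[-0.7,-0.41,0],"hand":1},{"angular":[0,0,1],"dp":[0,0,0],"hand":1},{"angular":[0,0,1],"dp":[0,0,0],"hand":1},{"angular":[0,0,1],"dp":[0,0,0],"hand":1},{"angular":[0,0,1],"dp":[0,0,0],"hand":1},{"angular":[0,0,1],"dp":[0,0,0],"hand":1},{"angular":[0,0,1],"dp":[0,0,0],"hand":1}]'
python3 -m crank '[{"angular":[0,0,1],"dp":[0,0,0],"hand":1},{"angular":[0,0,1],"dp":[0,0,0],"hand":1},{"angular":[0,0,1],"dp":[0,0,0],"hand":1},{"angular":[0,0,1],"dp":[0,0,0],"hand":1},{"angular":[0,0,1],"dp":[0,0,0],"hand":1},{"angular":[0,0,1],"dp":[0,0,0],"hand":1},{"angular":[0,0,1],"dp":[0,0,0],"hand":1},{"angular":[0,0,1],"dp":[0,0,0],"hand":1},{"angular":[0,0,0.1],"dp":[0,0,0],"hand":1},{"angular":[0,0,0],"dp":[0,0,0],"hand":1}]'
python3 - <<'E'
from plant import telemetry, imaging
import cv2,numpy as np
s=telemetry.get_state();print(s["time"],s["position"],s["tool_rot"].round(4))
d=imaging.get_image("wrist");np.savez("w1.npz",**d);cv2.imwrite("pics/w1.png",d["image"][:,:,::-1]);print(d["world_from_camera"].round(3))
E
```

```text
time: 0.93
position: [456.9, 286.0, 203.0]
tool_rot: [[-0.895, 0.446, -0.0], [0.446, 0.895, -0.0], [0.0, -0.0, -1.0]]
force: [0.9, 0.3, 0.7]
opening: 0.999
grip_force: 0.0
time: 1.77
position: [527.2, 178.7, 202.8]
tool_rot: [[-0.633, 0.774, -0.001], [0.774, 0.633, -0.0], [0.0, -0.0, -1.0]]
force: [-0.3, 0.4, -0.0]
opening: 0.998
grip_force: 0.0
time: 2.6
position: [527.2, 178.8, 203.0]
tool_rot: [[-0.125, 0.992, -0.0], [0.992, 0.125, -0.0], [0.0, -0.0, -1.0]]
force: [0.7, 0.4, 0.3]
opening: 0.997
grip_force: 0.0
2.6 [527.15523551 178.79987576 202.95737148] [[-1.249e-01  9.922e-01 -4.000e-04]
 [ 9.922e-01  1.249e-01 -0.000e+00]
 [ 0.000e+00 -4.000e-04 -1.000e+00]]
[[ 9.92000e-01  1.18000e-01  3.60000e-02  5.16437e+02]
 [ 1.24000e-01 -9.49000e-01 -2.91000e-01  2.60909e+02]
 [-1.00000e-03  2.93000e-01 -9.56000e-01  3.84212e+02]
 [ 0.00000e+00  0.00000e+00  0.00000e+00  1.00000e+00]]
```

View pics/w1.png

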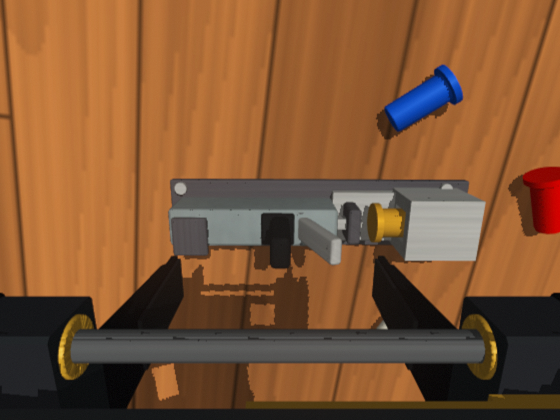

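The wrist view shows the tab at (190,237), the grip top at about (280,257), the trigger top at (328,255), and the base edge level at row 180, so the tool is aligned with the clamp. I'll refine with all three views.

Run:
```python
from h import *
import cv2
S=np.load("scene0.npz");T=np.load("top0.npz");W=np.load("w1.npz")
g=cv2.cvtColor(W["image"],cv2.COLOR_RGB2GRAY)
blk=(g<38).astype(np.uint8);blk[:,:255]=0;blk[:,300:]=0;blk[:205]=0;blk[275:]=0
ys,xs=np.nonzero(blk)
for y in range(240,272,4):
    r=xs[ys==y]; print(y,(r.min(),r.max()) if len(r) else None,end=' ')
print()
for n,a,b,w,z in [("tab",(297.7,138.5),(189.6,311.5),(190.5,237),85),("grip",(318,145.9),(183,267.7),(280,257),122)]:
    p,e=tri((S,*a),(T,*b),(W,*w));print(n,p.round(1),np.round(e,1),tri((T,*b),(W,*w))[0].round(1),onz(W,*w,z).round(1))
a,b=onz(W,173,180,6),onz(W,468,180,6);d=b-a;print(np.degrees(np.arctan2(d[1],d[0])),np.linalg.norm(d))
```

```text
240 (np.int64(262), np.int64(292)) 244 (np.int64(263), np.int64(290)) 248 (np.int64(270), np.int64(290)) 252 (np.int64(270), np.int64(290)) 256 (np.int64(270), np.int64(289)) 260 (np.int64(270), np.int64(289)) 264 (np.int64(271), np.int64(289)) 268 None 
tab [456.1 143.7  82.1] [1.  0.7 0.7] [455.9 143.4  83.1] [456.7 144.1  85. ]
grip [532.4 152.1 121.5] [1.4 0.7 1.4] [531.8 151.9 124.5] [532.  150.8 122. ]
7.100530657730226 301.70373592366855
```

```bash
python3 -m crank '[{"angular":[0,0,0],"dp":[-0.33,0.12,0],"hand":1},{"angular":[0,0,0],"dp":[-0.32,0.12,0],"hand":1},{"angular":[0,0,0],"dp":[0,0,0.4],"hand":1},{"angular":[0,0,0],"dp":[0,0,0.5],"hand":1},{"angular":[0,0,0],"dp":[0,0,0.5],"hand":1},{"angular":[0,0,0],"dp":[0,0,0.5],"hand":1},{"angular":[0,0,0],"dp":[0,0,0.4],"hand":1},{"angular":[0,0,0],"dp":[0,0,0],"hand":1},{"angular":[0,0,0],"dp":[0,0,0],"hand":1}]'
python3 - <<'E'
from plant import telemetry, imaging
import cv2,numpy as np
a=imaging.get_image("scene")["image"][90:260,250:410,::-1];w=imaging.get_image("wrist")["image"][150:400,150:500,::-1]
c=np.zeros((600,800,3),np.uint8);a=cv2.resize(a,None,fx=2.4,fy=2.4,interpolation=2);c[:a.shape[0],:a.shape[1]]=a;c[:250,400:750]=w
cv2.imwrite("pics/c2.png",c)
E
```

```text
time: 3.4
position: [540.3, 153.4, 110.8]
tool_rot: [[-0.123, 0.992, -0.001], [0.992, 0.123, -0.0], [-0.0, -0.001, -1.0]]
force: [-0.0, -0.8, 0.1]
opening: 1.002
grip_force: 0.0
```

View pics/c2.png

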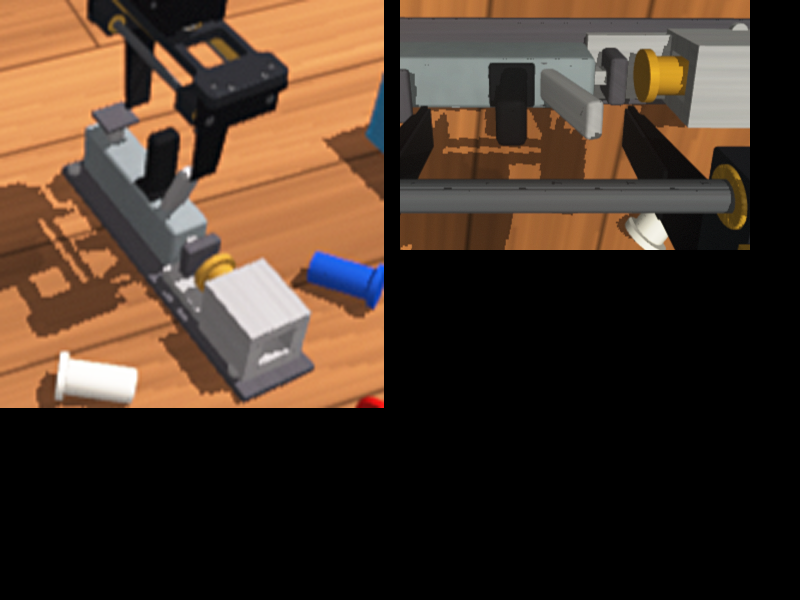

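The crop shows the fingers straddling grip and trigger, one tip at about (137,105) in the scene part. I'll check by projection that the tips are where they should be.

Run:
```python
from plant import telemetry
import numpy as np
S=np.load("scene0.npz");s=telemetry.get_state();M=np.linalg.inv(S["world_from_camera"])
p=s["position"];R=s["tool_rot"]
def pr(q):
    c=M[:3,:3]@q+M[:3,3];return np.round([(S["fx"]*c[0]/c[2]+S["cx"]-250)*2.4,(S["fy"]*c[1]/c[2]+S["cy"]-90)*2.4])
for y in(-53,53):
  for x in (-10,10):
    for z in (25,-20): print(y,x,z,pr(p+R@[x,y,z]))
o=np.array([540.2,154.3,0]);X=np.array([.9923,.1236,0])
for n,x,z in(("tab",-85,85),("grip",-8,122),("trig",36,122)):print(n,pr(o+X*x+[0,0,z]))
```

```text
-53 -10 25 [122. 137.]
-53 -10 -20 [125.  96.]
-53 10 25 [142. 130.]
-53 10 -20 [146.  89.]
53 -10 25 [189. 213.]
53 -10 -20 [194. 172.]
53 10 25 [209. 205.]
53 10 -20 [216. 164.]
tab [114. 113.]
grip [163. 132.]
trig [192. 164.]
```

The tips look about 30 mm higher than expected, so I'll take fresh views before closing.

Run:
```python
from plant import telemetry, imaging
import cv2,numpy as np
print(telemetry.get_state()["position"])
s=imaging.get_image("scene");t=imaging.get_image("top");np.savez("s2.npz",**s);np.savez("t2.npz",**t)
a=s["image"][80:220,270:370,::-1];b=t["image"][190:330,130:260,::-1]
print(np.abs(s["world_from_camera"]-np.load("scene0.npz")["world_from_camera"]).max())
c=np.zeros((560,800,3),np.uint8);c[:,:400]=cv2.resize(a,(400,560),interpolation=2);c[:431,400:]=cv2.resize(b,(400,431),interpolation=2)
cv2.imwrite("pics/c3.png",c);print(telemetry.get_state()["position"])
```

```text
[540.79525912 153.79104536 112.09225999]
0.0
[540.62975348 154.07329807 112.25010792]
```

View pics/c3.png

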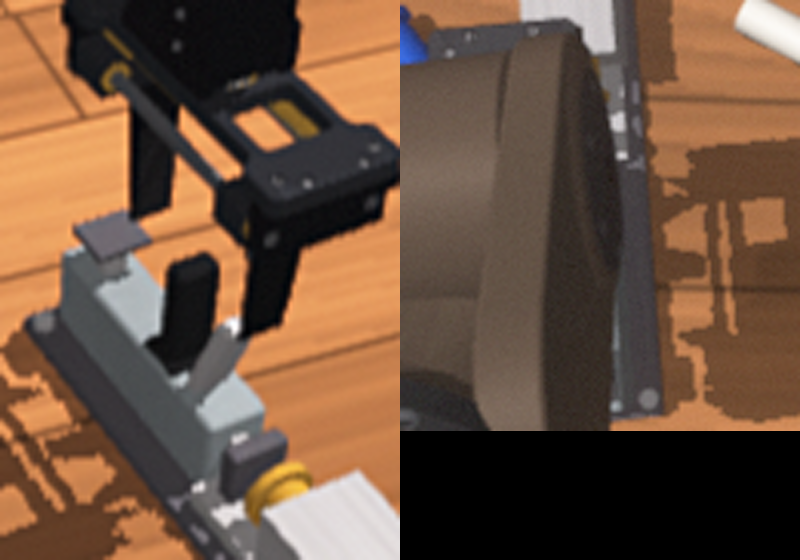

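Run:
```python
from h import *
from plant import telemetry
S=np.load("s2.npz");W=np.load("w1.npz")
s=telemetry.get_state();p=s["position"]
m=onz(S,321.5,149,86);print("mid at z86",m,"at z111",onz(S,321.5,149,111),"z 120",onz(S,321.5,149,120))
# wrist w1: tcp then
p1=np.array([527.16,178.8,202.96]);R=s["tool_rot"]
M=np.linalg.inv(W["world_from_camera"])
def pw(q):
    c=M[:3,:3]@q+M[:3,3];return np.round([W["fx"]*c[0]/c[2]+W["cx"],W["fy"]*c[1]/c[2]+W["cy"]],1)
for z in(25,6,0,-20,-50):print(z,[pw(p1+R@[x,y,z]) for x in(-10,10) for y in(-47.5,47.5)])
```

```text
mid at z86 [509.3928722  175.28210282  86.        ] at z111 [534.3611553  161.10624381 111.        ] z 120 [543.34973722 156.00293457 120.        ]
25 [array([199.1, 265.2]), array([357.9, 265.4]), array([197. , 233.7]), array([360. , 233.8])]
6 [array([192.1, 279.5]), array([364.9, 279.7]), array([189.6, 245.5]), array([367.4, 245.7])]
0 [array([189.6, 284.6]), array([367.3, 284.8]), array([187. , 249.7]), array([370.1, 249.9])]
-20 [array([180.3, 303.7]), array([376.7, 303.9]), array([177. , 265.7]), array([380.1, 265.9])]
-50 [array([161.9, 341.4]), array([395.3, 341.7]), array([157.3, 297.5]), array([400. , 297.8])]
```

Scene and wrist views both put the visible tips about 30 mm higher than the stated offset. Going 20 mm lower is safe under either reading (lowest tip about z 67, housing top 60). I'll do that, then start the squeeze in a short call.

```bash
python3 -m crank '[{"angular":[0,0,0],"dp":[0,0,0.25],"hand":1},{"angular":[0,0,0],"dp":[0,0,0.25],"hand":1},{"angular":[0,0,0],"dp":[0,0,0],"hand":1},{"angular":[0,0,0],"dp":[0,0,0],"hand":0.6},{"angular":[0,0,0],"dp":[0,0,0],"hand":0.6},{"angular":[0,0,0],"dp":[0,0,0],"hand":0.6},{"angular":[0,0,0],"dp":[0,0,0],"hand":0.6}]' 25
python3 - <<'E'
from plant import telemetry, imaging
import cv2,numpy as np
s=imaging.get_image("scene");a=s["image"][80:220,270:370,::-1];w=imaging.get_image("wrist")["image"][150:400,150:550,::-1]
c=np.zeros((560,800,3),np.uint8);c[:,:400]=cv2.resize(a,(400,560),interpolation=2);c[:250,400:]=w
cv2.imwrite("pics/c4.png",c)
E
```

```text
time: 4.18
position: [541.4, 154.4, 91.8]
tool_rot: [[-0.123, 0.992, 0.003], [0.992, 0.123, 0.001], [0.0, 0.003, -1.0]]
force: [5.8, 0.9, 4.9]
opening: 0.779
grip_force: 2.9
```

View pics/c4.png

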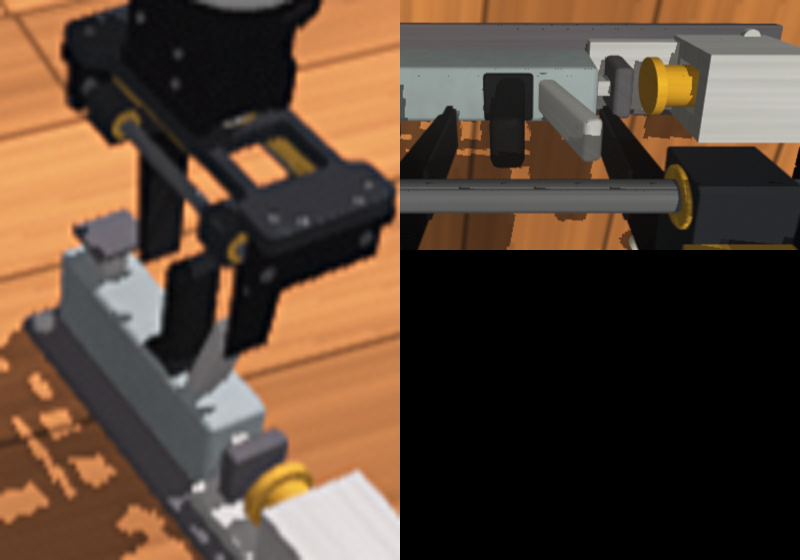

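The fingers straddle grip and trigger with tips well below the grip top. The right finger is just meeting the trigger at opening 0.78, as geometry predicts. Now the full squeeze.

```bash
python3 -m crank '[{"angular":[0,0,0],"dp":[0,0,0],"hand":0},{"angular":[0,0,0],"dp":[0,0,0],"hand":0},{"angular":[0,0,0],"dp":[0,0,0],"hand":0},{"angular":[0,0,0],"dp":[0,0,0],"hand":0},{"angular":[0,0,0],"dp":[0,0,0],"hand":0},{"angular":[0,0,0],"dp":[0,0,0],"hand":0}]' 25
python3 -m crank '[{"angular":[0,0,0],"dp":[0,0,0],"hand":0},{"angular":[0,0,0],"dp":[0,0,0],"hand":0},{"angular":[0,0,0],"dp":[0,0,0],"hand":0},{"angular":[0,0,0],"dp":[0,0,0],"hand":0},{"angular":[0,0,0],"dp":[0,0,0],"hand":0},{"angular":[0,0,0],"dp":[0,0,0],"hand":0}]'
cat > jaw.py <<'E'
from h import *
from plant import telemetry, imaging
import cv2,sys
# brass centroid + left edge, jaw estimate from the wrist view, expressed in clamp x
d=imaging.get_image("wrist");np.savez(sys.argv[1]+".npz",**d)
h=cv2.cvtColor(d["image"],cv2.COLOR_RGB2HSV)
m=((h[...,0]>15)&(h[...,0]<32)&(h[...,1]>170)&(h[...,2]>90)).astype(np.uint8)
m[:100]=0;m[300:]=0;m[:,:330]=0
n,l,st,c=cv2.connectedComponentsWithStats(m)
O=np.array([540.2,154.3,0]);X=np.array([.9923,.1236,0])
for i in np.argsort(-st[1:,4])[:2]+1:
    x,y,w,hh,a=st[i];v=c[i][1]
    print("brass",st[i],[round(float((onz(d,u,v,55)-O)@X),1) for u in(x,x+w)])
print(telemetry.get_state()["opening"])
cv2.imwrite("pics/"+sys.argv[1]+".png",cv2.resize(d["image"][120:330,300:520,::-1],None,fx=2.5,fy=2.5))
E
python3 jaw.py w2
```

```text
time: 4.78
position: [540.2, 154.3, 93.6]
tool_rot: [[-0.123, 0.992, 0.002], [0.992, 0.123, 0.0], [0.0, 0.002, -1.0]]
force: [-6.9, -1.3, 27.0]
opening: 0.333
grip_force: 25.0
time: 5.28
position: [540.2, 154.3, 93.6]
tool_rot: [[-0.123, 0.992, 0.002], [0.992, 0.123, 0.0], [0.0, 0.002, -1.0]]
force: [-8.0, -0.5, 26.1]
opening: 0.33
grip_force: 25.0
brass [ 411  207   40   57 1415] [82.6, 107.5]
0.33391784497141047
```

Full squeeze reached (31.4 mm opening). Now release, squeeze again and watch the brass.

```bash
python3 -m crank '[{"angular":[0,0,0],"dp":[0,0,0],"hand":1},{"angular":[0,0,0],"dp":[0,0,0],"hand":1},{"angular":[0,0,0],"dp":[0,0,0],"hand":1},{"angular":[0,0,0],"dp":[0,0,0],"hand":1},{"angular":[0,0,0],"dp":[0,0,0],"hand":1},{"angular":[0,0,0],"dp":[0,0,0],"hand":1},{"angular":[0,0,0],"dp":[0,0,0],"hand":1},{"angular":[0,0,0],"dp":[0,0,0],"hand":1}]'
python3 jaw.py w3
python3 -m crank '[{"angular":[0,0,0],"dp":[0,0,0],"hand":0},{"angular":[0,0,0],"dp":[0,0,0],"hand":0},{"angular":[0,0,0],"dp":[0,0,0],"hand":0},{"angular":[0,0,0],"dp":[0,0,0],"hand":0},{"angular":[0,0,0],"dp":[0,0,0],"hand":0},{"angular":[0,0,0],"dp":[0,0,0],"hand":0},{"angular":[0,0,0],"dp":[0,0,0],"hand":0},{"angular":[0,0,0],"dp":[0,0,0],"hand":0},{"angular":[0,0,0],"dp":[0,0,0],"hand":0},{"angular":[0,0,0],"dp":[0,0,0],"hand":0}]' 25
python3 jaw.py w4
```

```text
time: 6.0
position: [539.5, 154.1, 90.8]
tool_rot: [[-0.123, 0.992, -0.001], [0.992, 0.123, -0.0], [0.0, -0.001, -1.0]]
force: [1.0, 0.5, -0.7]
opening: 0.836
grip_force: 0.2
brass [ 414  209   41   57 1452] [82.5, 107.7]
0.8785789466868845
time: 6.88
position: [540.2, 154.3, 93.7]
tool_rot: [[-0.123, 0.992, 0.002], [0.992, 0.123, 0.0], [0.0, 0.002, -1.0]]
force: [-9.9, -1.8, 30.2]
opening: 0.333
grip_force: 25.0
brass [432 207  20  56 539] [95.7, 108.1]
0.3338456865351228
```

```bash
python3 -m crank '[{"angular":[0,0,0],"dp":[0,0,0],"hand":1},{"angular":[0,0,0],"dp":[0,0,0],"hand":1},{"angular":[0,0,0],"dp":[0,0,0],"hand":1},{"angular":[0,0,0],"dp":[0,0,0],"hand":1},{"angular":[0,0,0],"dp":[0,0,0],"hand":1},{"angular":[0,0,0],"dp":[0,0,0],"hand":1},{"angular":[0,0,0],"dp":[0,0,0],"hand":1},{"angular":[0,0,0],"dp":[0,0,0],"hand":1},{"angular":[0,0,0],"dp":[0,0,0],"hand":1},{"angular":[0,0,0],"dp":[0,0,0],"hand":1}]'
python3 jaw.py w5
python3 -m crank '[{"angular":[0,0,0],"dp":[0,0,0],"hand":0},{"angular":[0,0,0],"dp":[0,0,0],"hand":0},{"angular":[0,0,0],"dp":[0,0,0],"hand":0},{"angular":[0,0,0],"dp":[0,0,0],"hand":0},{"angular":[0,0,0],"dp":[0,0,0],"hand":0},{"angular":[0,0,0],"dp":[0,0,0],"hand":0},{"angular":[0,0,0],"dp":[0,0,0],"hand":0},{"angular":[0,0,0],"dp":[0,0,0],"hand":0},{"angular":[0,0,0],"dp":[0,0,0],"hand":0},{"angular":[0,0,0],"dp":[0,0,0],"hand":0}]' 27
python3 jaw.py w6
```

```text
time: 7.77
position: [539.6, 154.2, 91.0]
tool_rot: [[-0.123, 0.992, -0.001], [0.992, 0.123, -0.0], [0.0, -0.001, -1.0]]
force: [0.4, -1.4, -0.9]
opening: 0.968
grip_force: 0.0
brass [435 208  20  57 566] [95.7, 107.9]
0.9824113598961798
time: 8.65
position: [546.2, 155.1, 94.3]
tool_rot: [[-0.123, 0.992, 0.015], [0.992, 0.123, 0.003], [0.001, 0.016, -1.0]]
force: [15.3, 1.7, 12.5]
opening: 0.455
grip_force: 27.0
brass [421 206  18  56 531] [96.1, 107.5]
0.45513845253001095
```

View pics/w6.png

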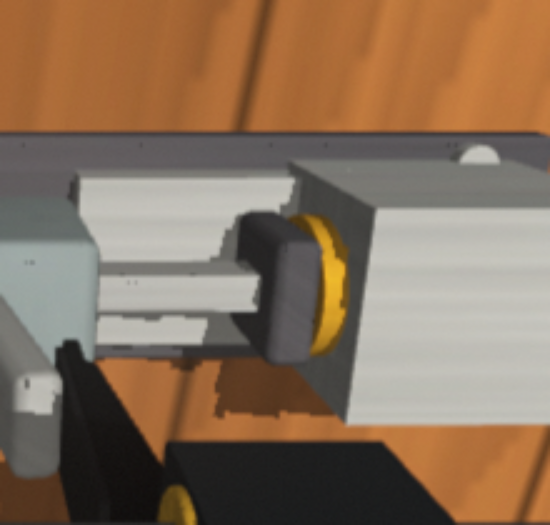

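The third squeeze stopped short (opening 0.455 at 27 N). The jaw presses the flange at crop (325,285) against the nest face. I'll check the flange numerically against shoulder x = 107.

Run:
```python
from h import *
O=np.array([540.2,154.3,0]);X=np.array([.9923,.1236,0]);Y=np.array([-.1236,.9923,0])
t=np.linspace(0,2*np.pi,73)
for f,obs in(("w3",(414,209,41,57)),("w5",(435,208,20,57)),("w6",(421,206,18,56))):
    W=np.load(f+".npz");M=np.linalg.inv(W["world_from_camera"])
    def pr(x,y,z):
        c=M[:3,:3]@(O+X*x+Y*y+[0,0,z])+M[:3,3];return W["fx"]*c[0]/c[2]+W["cx"],W["fy"]*c[1]/c[2]+W["cy"]
    print(f,"obs left/right",obs[0],obs[0]+obs[2],"nest corners z66",np.round([pr(107,s*20,66) for s in(1,-1)],0).tolist())
    for sh in(92,94,96,101,103,105,107):
        L=[pr(sh-6,19*np.cos(a),40+19*np.sin(a)) for a in t];R=[pr(sh,19*np.cos(a),40+19*np.sin(a)) for a in t]
        print(sh,"left %.1f right %.1f rows %.0f-%.0f"%(min(p[0] for p in L),max(p[0] for p in R),min(p[1] for p in R),max(p[1] for p in L)))
```

```text
w3 obs left/right 414 455 nest corners z66 [[466.0, 217.0], [457.0, 280.0]]
92 left 401.1 right 431.7 rows 206-264
94 left 404.0 right 435.0 rows 206-264
96 left 406.8 right 438.3 rows 206-264
101 left 413.9 right 446.6 rows 206-264
103 left 416.7 right 449.9 rows 206-264
105 left 419.6 right 453.2 rows 206-264
107 left 422.4 right 456.5 rows 206-264
w5 obs left/right 435 455 nest corners z66 [[466.0, 217.0], [456.0, 280.0]]
92 left 400.8 right 431.3 rows 206-264
94 left 403.6 right 434.6 rows 206-264
96 left 406.5 right 437.9 rows 206-264
101 left 413.5 right 446.1 rows 206-264
103 left 416.4 right 449.4 rows 206-264
105 left 419.2 right 452.7 rows 206-264
107 left 422.0 right 456.0 rows 206-264
w6 obs left/right 421 439 nest corners z66 [[449.0, 215.0], [441.0, 277.0]]
92 left 387.8 right 416.5 rows 204-261
94 left 390.6 right 419.7 rows 204-261
96 left 393.4 right 422.9 rows 204-261
101 left 400.3 right 431.0 rows 204-261
103 left 403.1 right 434.2 rows 204-261
105 left 405.8 right 437.4 rows 204-261
107 left 408.6 right 440.6 rows 204-261
```

Right edge matches the shoulder at 106±1 mm, which is home. I'll confirm with a slightly firmer squeeze: there should be no further advance.

```bash
python3 -m crank '[{"angular":[0,0,0],"dp":[0,0,0],"hand":0},{"angular":[0,0,0],"dp":[0,0,0],"hand":0},{"angular":[0,0,0],"dp":[0,0,0],"hand":0},{"angular":[0,0,0],"dp":[0,0,0],"hand":0},{"angular":[0,0,0],"dp":[0,0,0],"hand":0}]' 33
python3 jaw.py w7
```

```text
time: 9.12
position: [546.1, 155.0, 94.3]
tool_rot: [[-0.123, 0.992, 0.015], [0.992, 0.123, 0.003], [0.001, 0.015, -1.0]]
force: [15.3, 2.0, 13.9]
opening: 0.452
grip_force: 32.9
brass [421 206  18  56 530] [96.0, 107.4]
0.45114366771185244
```

The opening is unchanged at 33 N, so it is home. Next: let go, lift, move over the tab, close, and turn 90° so the body stays clear of the grip.

```bash
python3 -m crank '[{"angular":[0,0,0],"dp":[0,0,0],"hand":1},{"angular":[0,0,0],"dp":[0,0,0],"hand":1},{"angular":[0,0,0],"dp":[0,0,0],"hand":1},{"angular":[0,0,0],"dp":[0,0,0],"hand":1},{"angular":[0,0,0],"dp":[0,0,0],"hand":1},{"angular":[0,0,0],"dp":[0,0,0],"hand":1},{"angular":[0,0,0],"dp":[0,0,0],"hand":1},{"angular":[0,0,0],"dp":[0,0,-0.4],"hand":1},{"angular":[0,0,0],"dp":[0,0,-0.6],"hand":1},{"angular":[0,0,0],"dp":[0,0,-0.6],"hand":1}]'
python3 -m crank '[{"angular":[0,0,0],"dp":[0,0,-0.6],"hand":1},{"angular":[0,0,0],"dp":[0,0,-0.5],"hand":1},{"angular":[0,0,0],"dp":[0,-0.5,0],"hand":0},{"angular":[0,0,0],"dp":[0,-0.5,0],"hand":0},{"angular":[0,0,0],"dp":[0,-0.5,0],"hand":0},{"angular":[0,0,0],"dp":[0,-0.5,0],"hand":0},{"angular":[0,0,0],"dp":[0,-0.1,0],"hand":0},{"angular":[0,0,0],"dp":[0,0,0],"hand":0}]' 20
python3 -c "
from plant import telemetry as t;print(t.get_state()['joints'].round(1),t.get_state()['position'])"
python3 jaw.py w8
```

```text
time: 10.0
position: [539.2, 154.1, 155.1]
tool_rot: [[-0.123, 0.992, -0.003], [0.992, 0.123, -0.0], [-0.0, -0.003, -1.0]]
force: [1.0, 0.2, 0.2]
opening: 0.997
grip_force: 0.0
time: 10.67
position: [456.0, 143.8, 199.4]
tool_rot: [[-0.124, 0.992, -0.0], [0.992, 0.124, 0.0], [0.0, -0.0, -1.0]]
force: [-0.0, -0.2, 0.1]
opening: 0.639
grip_force: 0.0
[  9.6  16.5 109.5   0.   54.    2.5] [455.96175912 143.81926173 199.36341692]
brass [482 177  13  40 263] [97.0, 108.6]
0.592872711507874
```

```bash
python3 -m crank '[{"angular":[0,0,1],"dp":[0,0,0],"hand":0},{"angular":[0,0,1],"dp":[0,0,0],"hand":0},{"angular":[0,0,1],"dp":[0,0,0],"hand":0},{"angular":[0,0,1],"dp":[0,0,0],"hand":0},{"angular":[0,0,1],"dp":[0,0,0],"hand":0},{"angular":[0,0,1],"dp":[0,0,0],"hand":0},{"angular":[0,0,1],"dp":[0,0,0],"hand":0},{"angular":[0,0,1],"dp":[0,0,0],"hand":0},{"angular":[0,0,1],"dp":[0,0,0],"hand":0},{"angular":[0,0,1],"dp":[0,0,0],"hand":0}]' >/dev/null
python3 -m crank '[{"angular":[0,0,1],"dp":[0,0,0],"hand":0},{"angular":[0,0,1],"dp":[0,0,0],"hand":0},{"angular":[0,0,1],"dp":[0,0,0],"hand":0},{"angular":[0,0,1],"dp":[0,0,0],"hand":0},{"angular":[0,0,1],"dp":[0,0,0],"hand":0},{"angular":[0,0,1],"dp":[0,0,0],"hand":0},{"angular":[0,0,1],"dp":[0,0,0],"hand":0},{"angular":[0,0,1],"dp":[0,0,0],"hand":0},{"angular":[0,0,1],"dp":[0,0,0],"hand":0},{"angular":[0,0,1],"dp":[0,0,0],"hand":0}]' >/dev/null
python3 -m crank '[{"angular":[0,0,1],"dp":[0,0,0.4],"hand":0},{"angular":[0,0,1],"dp":[0,0,0.4],"hand":0},{"angular":[0,0,0.5],"dp":[0,0,0.4],"hand":0},{"angular":[0,0,0],"dp":[0,0,0.4],"hand":0},{"angular":[0,0,0],"dp":[0,0,0.3],"hand":0},{"angular":[0,0,0],"dp":[0,0,0],"hand":0},{"angular":[0,0,0],"dp":[0,0,0],"hand":0}]'
python3 - <<'E'
from plant import telemetry, imaging
import cv2,numpy as np
s=imaging.get_image("scene");a=s["image"][70:210,270:370,::-1];w=imaging.get_image("wrist")["image"][:,80:480,::-1]
c=np.zeros((560,800,3),np.uint8);c[:,:400]=cv2.resize(a,(400,560),interpolation=2);c[:420,400:]=w
cv2.imwrite("pics/c5.png",c)
E
```

```text
time: 12.97
position: [457.3, 143.9, 122.7]
tool_rot: [[0.992, 0.123, -0.001], [0.123, -0.992, -0.0], [-0.001, -0.0, -1.0]]
force: [-0.2, -0.7, 1.0]
opening: 0.003
grip_force: 0.0
```

View pics/c5.png

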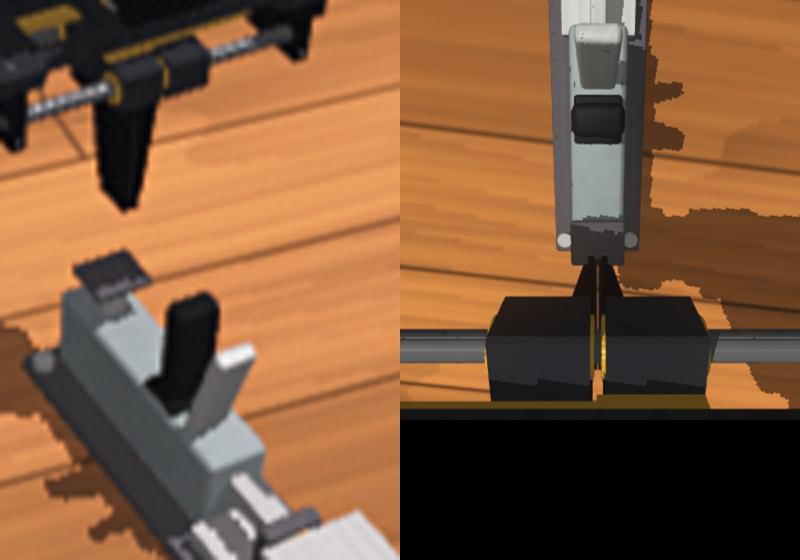

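The closed fingertips, crop (125,205), hang centred above the tab at (113,277), laterally aligned in the wrist view (both at column 598). I'll descend in small steps and watch the force.

```bash
python3 -m crank '[{"angular":[0,0,0],"dp":[0,0,0.15],"hand":0},{"angular":[0,0,0],"dp":[0,0,0.15],"hand":0},{"angular":[0,0,0],"dp":[0,0,0],"hand":0}]'
python3 -m crank '[{"angular":[0,0,0],"dp":[0,0,0.1],"hand":0},{"angular":[0,0,0],"dp":[0,0,0],"hand":0},{"angular":[0,0,0],"dp":[0,0,0],"hand":0}]'
```

```text
time: 13.32
position: [456.4, 143.8, 110.4]
tool_rot: [[0.992, 0.123, -0.001], [0.123, -0.992, -0.0], [-0.001, -0.0, -1.0]]
force: [-0.0, 0.7, -1.0]
opening: 0.007
grip_force: 0.0
time: 13.57
position: [456.6, 143.9, 107.0]
tool_rot: [[0.992, 0.123, -0.0], [0.123, -0.992, 0.0], [-0.0, -0.0, -1.0]]
force: [0.2, 0.3, 0.2]
opening: 0.005
grip_force: 0.0
```

```bash
python3 -m crank '[{"angular":[0,0,0],"dp":[0,0,0.1],"hand":0},{"angular":[0,0,0],"dp":[0,0,0],"hand":0},{"angular":[0,0,0],"dp":[0,0,0],"hand":0}]'
python3 -m crank '[{"angular":[0,0,0],"dp":[0,0,0.1],"hand":0},{"angular":[0,0,0],"dp":[0,0,0],"hand":0},{"angular":[0,0,0],"dp":[0,0,0],"hand":0}]'
python3 -m crank '[{"angular":[0,0,0],"dp":[0,0,0.1],"hand":0},{"angular":[0,0,0],"dp":[0,0,0],"hand":0},{"angular":[0,0,0],"dp":[0,0,0],"hand":0}]'
python3 -m crank '[{"angular":[0,0,0],"dp":[0,0,0.1],"hand":0},{"angular":[0,0,0],"dp":[0,0,0],"hand":0},{"angular":[0,0,0],"dp":[0,0,0],"hand":0}]'
```

```text
time: 13.82
position: [456.6, 143.8, 103.0]
tool_rot: [[0.992, 0.123, -0.0], [0.123, -0.992, 0.0], [-0.0, -0.0, -1.0]]
force: [1.2, 1.0, -0.4]
opening: 0.008
grip_force: 0.0
time: 14.07
position: [456.5, 143.8, 98.9]
tool_rot: [[0.992, 0.123, -0.0], [0.123, -0.992, 0.0], [-0.0, -0.0, -1.0]]
force: [-0.4, -1.0, -0.3]
opening: 0.006
grip_force: 0.0
time: 14.32
position: [456.5, 143.8, 94.9]
tool_rot: [[0.992, 0.123, -0.0], [0.123, -0.992, 0.0], [-0.0, -0.0, -1.0]]
force: [-0.1, -0.3, -0.3]
opening: 0.006
grip_force: 0.0
time: 14.57
position: [456.6, 143.8, 90.9]
tool_rot: [[0.992, 0.123, -0.0], [0.123, -0.992, -0.0], [-0.0, -0.0, -1.0]]
force: [-0.2, 0.0, 0.2]
opening: 0.007
grip_force: 0.0
```

```bash
python3 -m crank '[{"angular":[0,0,0],"dp":[0,0,0.08],"hand":0},{"angular":[0,0,0],"dp":[0,0,0],"hand":0},{"angular":[0,0,0],"dp":[0,0,0],"hand":0}]' | grep -E "pos|force"
python3 -m crank '[{"angular":[0,0,0],"dp":[0,0,0.08],"hand":0},{"angular":[0,0,0],"dp":[0,0,0],"hand":0},{"angular":[0,0,0],"dp":[0,0,0],"hand":0}]'| grep -E "pos|force"
python3 -m crank '[{"angular":[0,0,0],"dp":[0,0,0.08],"hand":0},{"angular":[0,0,0],"dp":[0,0,0],"hand":0},{"angular":[0,0,0],"dp":[0,0,0],"hand":0}]'| grep -E "pos|force"
```

```text
position: [456.6, 143.9, 87.8]
force: [0.5, 0.4, 0.6]
grip_force: 0.0
position: [456.6, 143.8, 84.6]
force: [1.2, -0.2, 0.5]
grip_force: 0.0
position: [456.6, 143.8, 81.4]
force: [-0.2, 0.0, 0.2]
grip_force: 0.0
```

```bash
python3 -m crank '[{"angular":[0,0,0],"dp":[0,0,0.06],"hand":0},{"angular":[0,0,0],"dp":[0,0,0],"hand":0},{"angular":[0,0,0],"dp":[0,0,0],"hand":0}]' | grep -E "pos|force"
python3 -m crank '[{"angular":[0,0,0],"dp":[0,0,0.06],"hand":0},{"angular":[0,0,0],"dp":[0,0,0],"hand":0},{"angular":[0,0,0],"dp":[0,0,0],"hand":0}]'| grep -E "pos|force"
```

```text
position: [456.6, 143.9, 79.0]
force: [-0.2, -0.4, 0.5]
grip_force: 0.0
position: [456.6, 143.8, 76.6]
force: [0.4, -0.6, -0.5]
grip_force: 0.0
```

Still no contact, so this is where my last picture is worth spending.

Run:
```python
from plant import telemetry, imaging
import cv2,numpy as np
s=imaging.get_image("scene");np.savez("s9.npz",**s);d=imaging.get_image("wrist");np.savez("w9.npz",**d)
a=s["image"][80:220,265:365,::-1];w=d["image"][180:390,190:390,::-1]
c=np.zeros((560,800,3),np.uint8);c[:,:400]=cv2.resize(a,(400,560),interpolation=2);c[:420,400:]=cv2.resize(w,(400,420),interpolation=2)
cv2.imwrite("pics/c6.png",c)
```

```text
(no output)
```

View pics/c6.png

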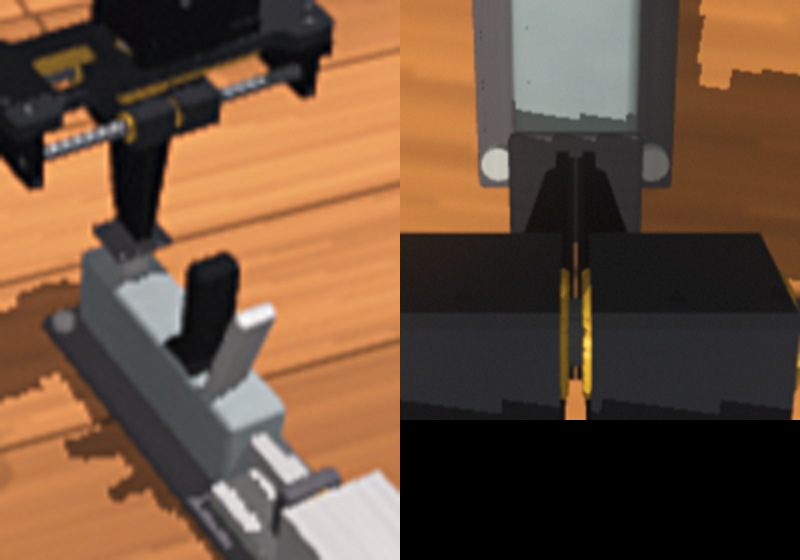

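The fingertips at crop (140,236) stand right over the tab pad at (132,241), centred and just about to touch. The body is clear of the grip. Now I press on in small steps.

```bash
for i in 1; do python3 -m crank '[{"angular":[0,0,0],"dp":[0,0,0.05],"hand":0},{"angular":[0,0,0],"dp":[0,0,0],"hand":0},{"angular":[0,0,0],"dp":[0,0,0],"hand":0}]' | grep -E "pos|^force"; done
python3 -m crank '[{"angular":[0,0,0],"dp":[0,0,0.05],"hand":0},{"angular":[0,0,0],"dp":[0,0,0],"hand":0},{"angular":[0,0,0],"dp":[0,0,0],"hand":0}]'| grep -E "pos|^force"
python3 -m crank '[{"angular":[0,0,0],"dp":[0,0,0.05],"hand":0},{"angular":[0,0,0],"dp":[0,0,0],"hand":0},{"angular":[0,0,0],"dp":[0,0,0],"hand":0}]'| grep -E "pos|^force"
```

```text
position: [456.6, 143.8, 74.6]
force: [0.1, 0.5, -0.3]
position: [456.8, 143.9, 72.8]
force: [-0.5, -0.4, 3.4]
position: [456.8, 143.9, 70.7]
force: [0.7, 0.2, 2.6]
```

```bash
python3 -m crank '[{"angular":[0,0,0],"dp":[0,0,0.05],"hand":0},{"angular":[0,0,0],"dp":[0,0,0.03],"hand":0},{"angular":[0,0,0],"dp":[0,0,0],"hand":0},{"angular":[0,0,0],"dp":[0,0,0],"hand":0},{"angular":[0,0,0],"dp":[0,0,0],"hand":0},{"angular":[0,0,0],"dp":[0,0,0],"hand":0},{"angular":[0,0,0],"dp":[0,0,0],"hand":0},{"angular":[0,0,0],"dp":[0,0,0],"hand":0},{"angular":[0,0,0],"dp":[0,0,0],"hand":0},{"angular":[0,0,0],"dp":[0,0,0],"hand":0}]'| grep -E "pos|^force"
python3 -m crank '[{"angular":[0,0,0],"dp":[0,0,0],"hand":0},{"angular":[0,0,0],"dp":[0,0,0],"hand":0},{"angular":[0,0,0],"dp":[0,0,0],"hand":0},{"angular":[0,0,0],"dp":[0,0,0],"hand":0},{"angular":[0,0,0],"dp":[0,0,0],"hand":0},{"angular":[0,0,0],"dp":[0,0,0],"hand":0},{"angular":[0,0,0],"dp":[0,0,0],"hand":0},{"angular":[0,0,0],"dp":[0,0,0],"hand":0},{"angular":[0,0,0],"dp":[0,0,0],"hand":0},{"angular":[0,0,0],"dp":[0,0,0],"hand":0}]'| grep -E "time|pos|^force"
cat > diff.py <<'E'
# dark-jaw and brass columns in the scene view, as clamp x (ray at given height on the clamp's middle)
from h import *
from plant import imaging
import cv2
d=imaging.get_image("scene");O=np.array([540.2,154.3,0]);X=np.array([.9923,.1236,0])
M=np.linalg.inv(d["world_from_camera"])
def pr(x,z):
    c=M[:3,:3]@(O+X*x+[0,0,z])+M[:3,3];return d["fx"]*c[0]/c[2]+d["cx"],d["fy"]*c[1]/c[2]+d["cy"]
for f,im in(("start",np.load("scene0.npz")["image"]),("before",np.load("s9.npz")["image"]),("now",d["image"])):
    print(f);
    for x in range(46,112,4):
        u,v=pr(x,55);print(x,im[round(v),round(u)].tolist(),end=" ")
    print()
E
python3 diff.py
```

```text
position: [456.8, 143.9, 67.6]
force: [1.5, 0.8, 4.4]
time: 18.33
position: [456.8, 143.9, 67.6]
force: [2.0, 0.8, 4.2]
start
46 [92, 97, 98] 50 [96, 101, 101] 54 [102, 104, 105] 58 [96, 91, 96] 62 [100, 95, 102] 66 [89, 86, 92] 70 [53, 50, 55] 74 [48, 46, 53] 78 [102, 78, 54] 82 [231, 171, 62] 86 [134, 93, 35] 90 [196, 142, 53] 94 [233, 174, 62] 98 [224, 176, 101] 102 [205, 197, 198] 106 [203, 198, 200] 110 [204, 199, 198] 
before
46 [100, 106, 106] 50 [102, 108, 109] 54 [112, 114, 116] 58 [144, 143, 145] 62 [143, 144, 146] 66 [143, 139, 143] 70 [196, 192, 193] 74 [218, 214, 213] 78 [219, 214, 214] 82 [222, 216, 218] 86 [134, 128, 132] 90 [105, 99, 105] 94 [109, 102, 110] 98 [161, 137, 109] 102 [223, 216, 212] 106 [219, 213, 215] 110 [219, 213, 212] 
now
46 [101, 105, 107] 50 [106, 111, 113] 54 [110, 112, 113] 58 [108, 101, 107] 62 [109, 104, 111] 66 [99, 94, 101] 70 [59, 56, 59] 74 [61, 56, 61] 78 [57, 54, 58] 82 [52, 50, 53] 86 [217, 213, 215] 90 [221, 217, 219] 94 [217, 213, 215] 98 [223, 207, 193] 102 [220, 212, 208] 106 [219, 214, 215] 110 [219, 213, 211]
```

The jaw is back where it started. Lift clear and recheck, including the fitting's position.

```bash
python3 -m crank '[{"angular":[0,0,0],"dp":[0,0,-0.2],"hand":0},{"angular":[0,0,0],"dp":[0,0,-0.5],"hand":0},{"angular":[0,0,0],"dp":[0,0,-0.6],"hand":0},{"angular":[0,0,0],"dp":[0,0,-0.6],"hand":0},{"angular":[0,0,0],"dp":[0,0,-0.6],"hand":0},{"angular":[0,0,0],"dp":[0,0,-0.6],"hand":0},{"angular":[0,0,0],"dp":[0,0,0],"hand":0},{"angular":[0,0,0],"dp":[0,0,0],"hand":0},{"angular":[0,0,0],"dp":[0,0,0],"hand":0}]'
python3 diff.py | tail -1
python3 - <<'E'
from h import *
from plant import imaging
import cv2
O=np.array([540.2,154.3,0]);X=np.array([.9923,.1236,0]);Y=np.array([-.1236,.9923,0]);t=np.linspace(0,2*np.pi,73)
d=imaging.get_image("wrist");h=cv2.cvtColor(d["image"],cv2.COLOR_RGB2HSV)
m=cv2.inRange(h,(15,170,90),(32,255,255));M=np.linalg.inv(d["world_from_camera"])
n,l,st,c=cv2.connectedComponentsWithStats(m);print(st[1:][st[1:,4]>60])
def pr(q):
    c=M[:3,:3]@(O+X*q[0]+Y*q[1]+[0,0,q[2]])+M[:3,3];return d["fx"]*c[0]/c[2]+d["cx"],d["fy"]*c[1]/c[2]+d["cy"]
for sh in(103,105,107):
    P=np.array([pr((x,19*np.cos(a),40+19*np.sin(a))) for x in(sh-6,sh) for a in t]);print(sh,P.min(0).round(),P.max(0).round())
E
```

```text
time: 19.13
position: [455.8, 143.7, 190.9]
tool_rot: [[0.992, 0.123, -0.002], [0.123, -0.992, -0.0], [-0.002, 0.0, -1.0]]
force: [-0.1, -0.3, 0.2]
opening: 0.007
grip_force: 0.0
46 [93, 99, 100] 50 [99, 103, 104] 54 [104, 106, 107] 58 [100, 93, 100] 62 [103, 97, 104] 66 [93, 89, 95] 70 [55, 52, 56] 74 [54, 52, 57] 78 [53, 49, 53] 82 [49, 48, 50] 86 [206, 201, 204] 90 [211, 207, 209] 94 [209, 204, 206] 98 [212, 196, 181] 102 [210, 202, 198] 106 [208, 202, 204] 110 [208, 203, 202] 
[[281 316   5  63 236]
 [270 319   5  60 168]
 [ 31 401 140   1 140]]
103 [251. -52.] [301. -25.]
105 [251. -55.] [301. -28.]
107 [251. -58.] [301. -30.]
```

```bash
python3 -m crank '[{"angular":[0,0,0],"dp":[0.5,0,-0.2],"hand":0},{"angular":[0,0,0],"dp":[0.6,0,-0.2],"hand":0},{"angular":[0,0,0],"dp":[0.6,0,0],"hand":0},{"angular":[0,0,0],"dp":[0.6,0,0],"hand":0},{"angular":[0,0,0],"dp":[0,0,0],"hand":0},{"angular":[0,0,0],"dp":[0,0,0],"hand":0}]' | grep -E "time|pos"
python3 - <<'E'
from h import *
from plant import imaging
import cv2
O=np.array([540.2,154.3,0]);X=np.array([.9923,.1236,0]);Y=np.array([-.1236,.9923,0]);t=np.linspace(0,2*np.pi,73)
d=imaging.get_image("wrist");h=cv2.cvtColor(d["image"],cv2.COLOR_RGB2HSV)
m=cv2.inRange(h,(15,170,90),(32,255,255));M=np.linalg.inv(d["world_from_camera"])
n,l,st,c=cv2.connectedComponentsWithStats(m);print(st[1:][st[1:,4]>60])
def pr(q):
    c=M[:3,:3]@(O+X*q[0]+Y*q[1]+[0,0,q[2]])+M[:3,3];return d["fx"]*c[0]/c[2]+d["cx"],d["fy"]*c[1]/c[2]+d["cy"]
for sh in(101,103,105,107):
    P=np.array([pr((x,19*np.cos(a),40+19*np.sin(a))) for x in(sh-6,sh) for a in t]);print(sh,P.min(0).round(1),P.max(0).round(1))
E
```

```text
time: 19.73
position: [547.8, 155.1, 205.8]
[[257  83  42   8 292]
 [281 316   5  63 239]
 [270 318   5  62 201]
 [ 31 401 140   2 212]]
101 [254.8  89. ] [298.3  97.2]
103 [254.8  86.5] [298.3  95. ]
105 [254.7  83.9] [298.4  92.7]
107 [254.7  81.3] [298.4  90.4]
```

The flange measures home (bottom row 91, predicted 90.4 at x 107), the jaw is fully back, and the arm is clear.

```bash
python3 -c "
from plant import close_job;print(close_job())"
```

```text
the job is handed in; nothing more can be done
None
```

I pressed the fitting home in three squeezes, then pressed the release tab; the jaw sprang fully back, and I handed the job in with the arm clear at about 20 s. Home rests on the last squeeze stopping short with no further advance at 33 N, and on the shoulder measuring x 106–107 mm (±1) against 107.

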